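# Press a knob home with a bar clamp

### The job

A turned wooden knob has been started in a beating block that lies in the bed of the bench bar clamp. Squeeze the clamp's trigger again and again to walk the jaw onto the knob and push it fully home in the block, pressing it at least once firmly against the bottom (about 20 N on the knob, never over 30 N or the wood bruises). Then press the release tab until the jaw has sprung all the way back, and leave; do not push the knob, block or jaw by hand, and do not disturb the things around the clamp.

Things in the scene. Friction and masses are not known exactly. Their poses are not given: they have to be found in the camera images.
- bar_clamp: Bar clamp on a plywood board (130 x 305 x 14 mm) fixed to the table. Origin: on the table under the bar, below the jaw pad's face when the jaw is fully back; y along the bar, z up. The jaw walks to -y, where the bed, block and end stop are; the black housing (y 36 to 124, z to 73 mm) is at +y, with a fixed upright grip on it (28 mm wide, y 87 to 103, top z 126 mm), trigger before it, tab behind.
- trigger_bead (a point): Centre of the trigger's finger bead: black bar 16 mm thick, 30 mm long, across the clamp, on top of a steel lever, 111 mm above the table. Lever pivot at clamp y 60, z 58 mm, arm 55 mm. Squeeze the bead towards the grip, along the clamp's +y: pinch bead and grip (68 mm over both at rest), or pull the bead with shut fingers from its -y side. Travel 34 mm.
- trigger (a joint): Trigger angle: 0 at rest, 0.64 rad at its stop; springs back. A full squeeze (past 0.62) walks the jaw 10 mm (two teeth), a shorter one 5 mm or 0; the first quarter idles; come right back to 0 between squeezes. Bead force: 4 to 6 N walking free, 7 to 10 N sliding the knob (6 N of friction); bottomed: about 12 N gives 13 N on the knob, 16 N gives 21 N, 21 N gives 30 N.
- jaw_bar (a joint): Travel of the toothed steel bar and jaw: 0 fully back, up to 0.052 m. Jaw head 30 x 30 mm, 12 mm long, centre 30 mm above the table. It stays at the last tooth passed; a spring of 3 to 5 N pulls it back when the release tab is pressed and the trigger is at rest.
- jaw_pad: Rubber pad on the jaw's face, 30 mm wide, 28 mm high, 6 mm thick, that pushes on the knob; gives 1 mm for 12 N. Origin: centre of its face towards the knob, 30 mm above the table; axes as bar_clamp's, it faces -y.
- tab_pad (a point): Top of the black thumb pad (24 mm across, 14 mm along the bar) on the end of the release tab, a steel rocker behind the grip; 85 mm above the table. Press it down: it sinks up to 11 mm, against 3 to 5 N (up to 8 N while the jaw still presses); the jaw comes free in the last 3 mm. Hold it down until the jaw is back (about 1 s).
- release_tab (a joint): Angle of the release tab: 0 at rest, 0.26 rad fully pressed; springs back to 0.
- end_stop: Steel end stop of the clamp, 80 mm wide, 14 mm thick and 40 mm high, fixed on the board; the block is pushed against it. Origin: middle of the lower edge of its face towards the jaw; axes as bar_clamp's.
- beating_block: Loose pine block 45 x 90 x 30 mm lying in the bed between two low side guides, a few mm off the end stop. Origin: centre of its underside; its x axis (the 45 mm way) points to the jaw, and the knob sits in the middle of that face, 15 mm above the underside.
- knob (a joint): How far the knob still stands out of its hole (m): 0 is fully home, with its shoulder flush against the block; 0.008 to 0.015 at the start. It stays where it is pushed (6 N of friction).
- knob_end (a point): Centre of the knob's outer end: turned dark wooden knob, 25 mm in greatest diameter, 22 mm long beyond its shoulder, on a 12 mm light wooden peg. The pad meets it here.
- sprig_mould: Bystander: round brown plaster mould, 66 mm across, 34 mm high, beside the clamp. Origin: centre of its underside.
- wooden_rib: Bystander: flat wooden rib 49 x 99 x 8 mm beside the clamp. Origin: centre of its underside.
- needle_tool: Bystander: needle in a wooden handle, 160 mm long, beside the clamp. Origin: centre of its underside.
- oxide_bottle: Bystander: small brown bottle with black cap, 38 mm across, 76 mm high, beyond the end stop. Origin: centre of its underside.

How it is judged:
By the outcome, as a careful person would: the job done as asked, in the order asked, and still so for the second after the job is handed in, with the robot touching nothing.
It also fails if it takes over 61 s, if anything falls off the work surface, if the arm or the gripper's body presses on something with over 40 N, if the wrist force passes 120 N, or if a joint passes its speed limit or range.

### The arm

A 6-joint arm with a two-finger parallel gripper is mounted at the origin on a cart in front of the work surface, level with it; the furniture and walls round the work are solid. World frame = base frame: x ahead of the robot, y to its left, z up, the work surface at z = 0. Lengths are in m, angles in degrees, forces in N, time in s.
With the tool pointing down it reaches from about 0.3 to 0.75 m from the base axis. Payload 8.5 kg.
Tool frame: the origin (TCP) lies at the very end of the fingers, on their centre line; the grasp point (between the pads) lies 19 mm behind it (env.tcp_to_grasp is the distance from the TCP to the grasp point, in m); z points along the fingers, y is the line along which they close (so a half turn about z gives the same grasp; the last joint's range is limited). The gripper opens to 85 mm and grips with 20 to 120 N. Pads are 22 mm wide; open, the fingers measure 114 mm over their backs; the gripper's body (76 mm by 85 mm) begins 54 mm behind the grasp point. The pads swing forward as they close: fully open they stand 13 mm farther back than shut.
Start: joints at [-85.331, 21.807, 74.336, -0, 83.858, -12.336], TCP at [0.161, -0.526, 0.231] pointing down, gripper open.
Joint ranges: [-178.18, 178.18], [-50.72, 133.34], [12.68, 142.11], [-81.47, 261.47], [9.98, 163.14], [-165.26, 165.26]. Speed limits (degrees/s): [136.94, 136.94, 180, 180, 180, 180].

### API

Orientations are given as a 3x3 rotation matrix whose columns are the frame's x, y, z axes.
In Python, from rig import status, get_image, env gives the robot as it stands.
- The arm moves only by the shell command python3 -m handwheel 'ROWS' [FORCE]. ROWS is text: rows parted by semicolons, each of 7 numbers parted by spaces: the shift along the world's x, y, z in cm, then the turn, a rotation vector about the world's x, y, z in degrees, then the opening, from 0 (shut) to 1 (fully open). In form: dx dy dz wx wy wz gripper; .... A call has 1 to 8 rows; each row is the pose to reach, as a shift and turn from the pose commanded when the call began; what a row does not reach only later rows make up. A row lasts 1/12 s, in which the tool goes at most 41.7 mm and 7.16 degrees, less where a joint would pass 70% of its speed; a pose out of reach is approached as far as the arm can. A call with a gripper value outside its range is refused whole. The fingers move at their own pace and stop on an object; FORCE is the grip in N (left out, the last holds). Time passes only in rows, so rows that repeat a pose let the fingers close. It gives the time, the measured TCP pose, the force, the opening and the grip force at its end, in the units of the state.
- status.observe(): the state, without advancing time (a new reading comes with each control period).
- get_image(name): name is "side" or "top"; returns a dict with "color" (480x640x3 uint8, red, green, blue), "vertical_fov" (degrees; the focal length in pixels is half the picture's height over the tangent of half this angle, whatever the lens; pixels are square), "cx", "cy" (the principal point, pixels), "k1" (the pictures are not rectified: a ray, as slopes to the right and down, at radius r is drawn at 1 + k1 r^2 times it, then the intrinsics apply), "xyz" and "orientation" of the camera in the world. Camera axes: x right, y down, z forward; pixel columns grow to the right and rows downward; lengths in m; the calibration is good to about 2 mm. A picture is of the moment at which its call begins. There is no depth.
- env.close_job(): hands the job in; it is judged then, once.
The state is a dict: "time_s": time; "q": joint angles; "qvel": joint speeds; "joint_efforts": joint torques, N m; "position": TCP position; "tool_rot": TCP orientation; "ft_force": force on the tool from outside, world axes, zero at the start; "wrist_torque": the same for the moment, N m; "grip_width": finger opening in m; "gripper_force": force on a finger pad.
Only numpy, scipy, OpenCV 4.12 (cv2) and the standard library are available. Lean on these libraries where they do the work, as an engineer would, in place of code of your own. Each camera call takes 0.05 s, during which the arm holds its last target. There are 200 camera calls.

## Working session

There is one attempt and no reset: what is moved stays moved. The work goes in short steps, Python scripts to look and compute and a shell command to move; the robot and the scene stay as the last step left them, time stands still between calls to the robot, and variables do not carry over. Pictures are saved under pics/ and viewed, at most 10 in all, crops included, and the job is handed in when it is done.

```bash
ls; mkdir -p pics; cat > h.py <<'E'
import numpy as np,cv2
from rig import status,get_image,env
def cam(n,save=None):
    d=get_image(n)
    if save: cv2.imwrite('pics/'+save,d['color'][:,:,::-1])
    return d
def K(d):
    f=d['color'].shape[0]/2/np.tan(np.radians(d['vertical_fov'])/2)
    return np.array([[f,0,d['cx']],[0,f,d['cy']],[0,0,1]]),np.array([d['k1'],0,0,0.])
def ray(d,p):
    k,c=K(d);u=cv2.undistortPoints(np.array([[p]],float),k,c)[0,0]
    return np.array(d['xyz']),np.array(d['orientation'])@np.array([u[0],u[1],1])
def onz(d,p,z):
    o,r=ray(d,p);return o+r*(z-o[2])/r[2]
def two(d1,p1,d2,p2):
    o1,r1=ray(d1,p1);o2,r2=ray(d2,p2)
    s=np.linalg.lstsq(np.c_[r1,-r2],o2-o1,rcond=None)[0]
    a,b=o1+s[0]*r1,o2+s[1]*r2
    return (a+b)/2,np.linalg.norm(a-b)
def proj(d,P):
    k,c=K(d);R=np.array(d['orientation']).T
    return cv2.projectPoints(np.array(P,float).reshape(-1,3),cv2.Rodrigues(R)[0],-R@np.array(d['xyz']),k,c)[0][:,0]
E
python3 - <<'E'
from h import *
for n in('top','side'):
    d=cam(n,n+'1.png');print(n,d['xyz'],np.round(d['orientation'],3).tolist(),d['k1'],d['vertical_fov'])
print(env.tcp_to_grasp,np.round(status.observe()['tool_rot'],3).tolist())
E
```

```text
pics
top [0.46177833 0.08979704 0.95844551] [[0.009, -0.997, 0.072], [-1.0, -0.007, 0.027], [-0.026, -0.072, -0.997]] -0.08039673717645981 45.23711415866774
side [0.17942873 0.60580837 0.67211864] [[-0.825, -0.387, 0.411], [-0.565, 0.566, -0.601], [0.0, -0.728, -0.685]] 0.017903479160018818 53.37784257472872
0.0187 [[0.956, 0.292, -0.0], [0.292, -0.956, 0.001], [0.0, -0.001, -1.0]]
```

View pics/top1.png

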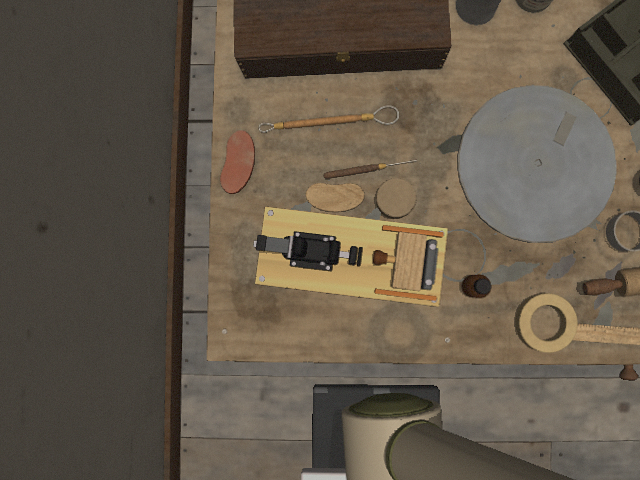

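View pics/side1.png

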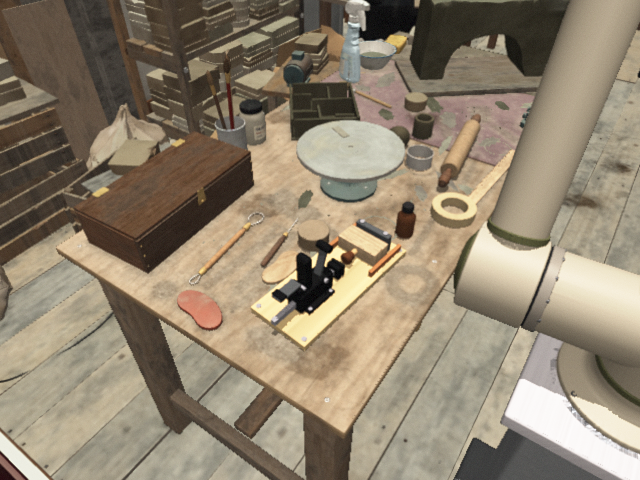

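The top view shows the clamp's board with corners near (265,208), (447,228), (439,305), (256,284). The housing is on the left (world +y) and the knob is at (379,257). In the side view the grip is near (303,265) and the trigger bead near (323,245). I'll crop in for detail.

```bash
python3 - <<'E'
from h import *
a=cv2.imread('pics/top1.png')[200:315,245:455];b=cv2.imread('pics/side1.png')[225:345,245:415]
a=cv2.resize(a,None,fx=3.6,fy=3.6,interpolation=2);b=cv2.resize(b,None,fx=4.5,fy=4.5,interpolation=2)
cv2.imwrite('pics/ta.png',a);cv2.imwrite('pics/sa.png',b)
d=cam('top');c=[onz(d,p,.014) for p in((265,208),(447,228),(439,305),(256,284))]
print(np.round(c,4)); 
y=(c[0]-c[1]+c[3]-c[2]);y/=np.linalg.norm(y);print('yaxis',y,np.degrees(np.arctan2(-y[0],y[1])))
print([np.linalg.norm(c[i]-c[(i+1)%4]) for i in range(4)])
E
```

```text
[[ 0.5848  0.2244  0.014 ]
 [ 0.5534 -0.0762  0.014 ]
 [ 0.4273 -0.0626  0.014 ]
 [ 0.4589  0.2371  0.014 ]]
yaxis [0.10437183 0.99453835 0.        ] -5.990976194597916
[np.float64(0.30217535281172275), np.float64(0.12682413125899275), np.float64(0.30135314351602616), np.float64(0.1265032427980972)]
```

View pics/ta.png

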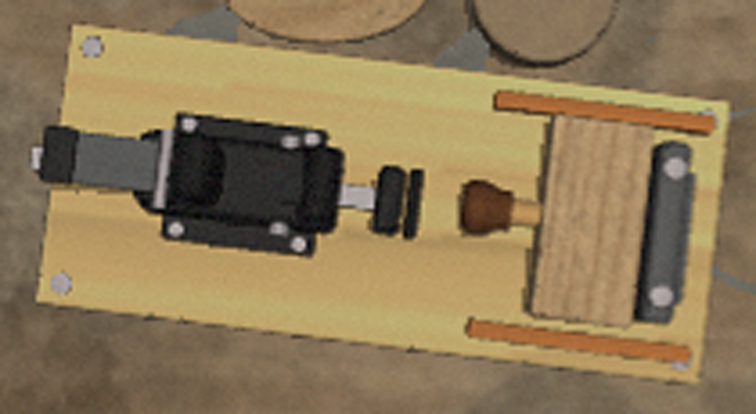

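View pics/sa.png

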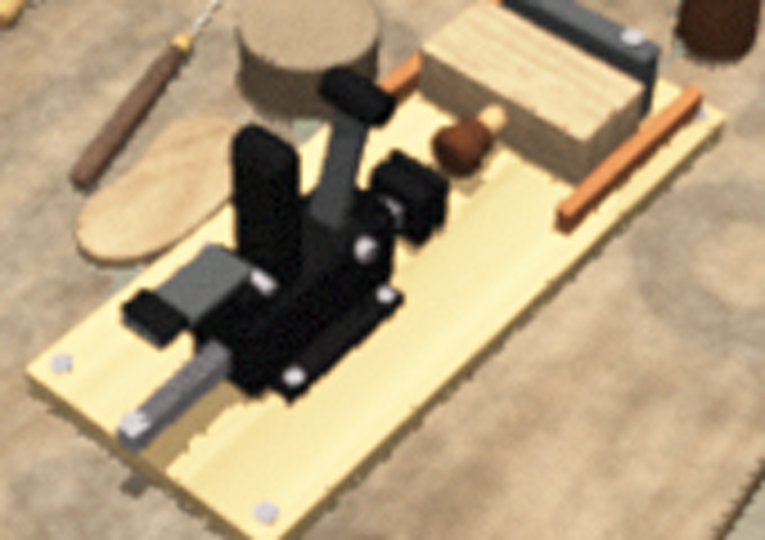

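The top crop shows the bead centred near (334.4,252.8), the tab pad near (261.7,243) and the pad face near (361.6,256.5). In the side crop the bead is at (324.3,246.6), the tab pad top at about (279.5,293), and the grip top at (304,257). I'll triangulate these.

```bash
python3 - <<'E'
from h import *
t=cam('top');s=cam('side')
T=lambda x,y:(245+x/3.6-.4,200+y/3.6-.4)
S=lambda x,y:(245+x/4.5-.4,225+y/4.5-.4)
ya=np.array([.1044,.9945,0]);xa=np.array([.9945,-.1044,0])
B,e=two(t,T(322,190),s,S(357,97));print('bead',B,e,onz(t,T(322,190),.115))
P,e=two(t,T(60,154),s,S(157,305));print('tab',P,e,onz(t,T(60,154),.085))
G,e=two(t,T(200,168),s,S(265,140));print('grip',G,e,onz(t,T(200,168),.126))
F=onz(t,T(421,205),.044);print('padface',F)
Kn=onz(t,T(462,208),.03+.0);print('knob',Kn)
O=onz(t,T(322,190),.115)-.043*ya
for n,v in dict(bead=B,tab=P,grip=G,face=F,knob=Kn).items(): print(n,(v-O)@xa,(v-O)@ya)
o=status.observe();print(o['position'],o['ft_force'],o['grip_width'],o['time_s'])
E
```

```text
bead [0.50704894 0.10737377 0.11320192] 0.0007817524005590644 [0.50661535 0.10713927 0.115     ]
tab [0.52135911 0.21782637 0.08866663] 0.0024622724494619583 [0.52265733 0.21904544 0.085     ]
grip [0.51481735 0.15635368 0.12550632] 0.0005756579612443473 [0.51453979 0.15616281 0.126     ]
padface [0.50408719 0.0648832  0.044     ]
knob [0.50352595 0.04615773 0.03      ]
bead 0.0004067217888954679 0.043275458338613834
tab 0.0031069375335001704 0.15461454823076343
grip 0.003018899513216147 0.09279699629812141
face 0.0018972722833500138 0.0007093767754023626
knob 0.003294063437911616 -0.017971702894595317
[ 0.16083667 -0.52579983  0.23103198] [-0.53545565  0.50525844  0.81963523] 0.08500570142024073 0.25
```

Both views agree: bead centre at about (0.507, 0.107, 0.113), clamp +y along (0.104, 0.995). I'll shut the fingers, turn the tool +67°, and move to just in front of the bead.

```bash
python3 -m handwheel '34.4 60.5 0 0 0 67 0; 34.4 60.5 0 0 0 67 0; 34.4 60.5 0 0 0 67 0; 34.4 60.5 0 0 0 67 0; 34.4 60.5 0 0 0 67 0; 34.4 60.5 0 0 0 67 0; 34.4 60.5 0 0 0 67 0; 34.4 60.5 0 0 0 67 0' 40; python3 -c "
from h import *
o=status.observe();print(o['position'],o['tool_rot'],o['time_s'])"
```

```text
time_s: 0.92
position: [0.326, -0.2343, 0.2315]
tool_rot: [[0.265, 0.964, 0.0], [0.964, -0.265, -0.0], [-0.0, 0.0, -1.0]]
ft_force: [0.6, -0.8, 0.1]
grip_width: 0.0
gripper_force: 0.0
[ 0.32604073 -0.23426927  0.23146414] [[ 2.65169858e-01  9.64201660e-01  3.23950846e-04]
 [ 9.64201693e-01 -2.65169767e-01 -2.99091461e-04]
 [-2.02482513e-04  3.91663994e-04 -9.99999903e-01]] 0.9167
```

```bash
python3 -m handwheel '17.9 31.3 0 0 0 9.5 0; 17.9 31.3 0 0 0 9.5 0; 17.9 31.3 0 0 0 9.5 0; 17.9 31.3 0 0 0 9.5 0; 17.9 31.3 0 0 0 9.5 0; 17.9 31.3 0 0 0 9.5 0; 17.9 31.3 0 0 0 9.5 0; 17.9 31.3 0 0 0 9.5 0'
```

```text
time_s: 1.58
position: [0.4917, 0.0554, 0.2314]
tool_rot: [[0.108, 0.994, 0.0], [0.994, -0.108, -0.0], [-0.0, 0.0, -1.0]]
ft_force: [0.5, -0.8, 0.8]
grip_width: 0.0003
gripper_force: 0.0
```

```bash
python3 -m handwheel '1.35 2.1 0 0 0 0 0; 1.35 2.1 -4 0 0 0 0; 1.35 2.1 -8 0 0 0 0; 1.35 2.1 -12 0 0 0 0; 1.35 2.1 -13.3 0 0 0 0; 1.35 2.1 -13.3 0 0 0 0; 1.35 2.1 -13.3 0 0 0 0'; python3 - <<'E'
from h import *
s=cam('side')['color'][215:345,245:415,::-1];t=cam('top')['color'][200:330,245:415,::-1]
cv2.imwrite('pics/c2.png',cv2.resize(np.hstack([s,t]),None,fx=2.3,fy=2.3,interpolation=2))
E
```

```text
time_s: 2.17
position: [0.5048, 0.0742, 0.0984]
tool_rot: [[0.108, 0.994, -0.001], [0.994, -0.108, 0.0], [-0.0, -0.001, -1.0]]
ft_force: [-0.2, 1.0, 1.1]
grip_width: -0.0001
gripper_force: 0.0
```

View pics/c2.png

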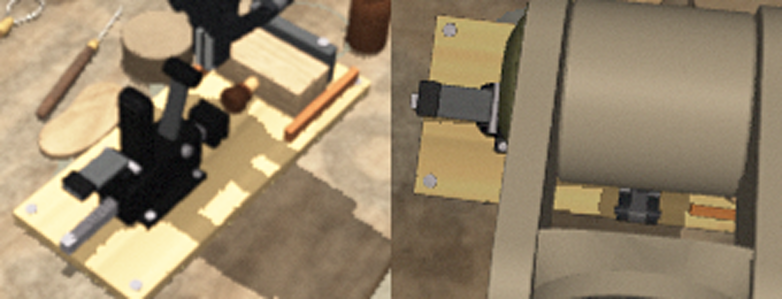

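Shut fingers stand in front of the bead with a gap to it (left half, bead at about (182,72), fingers at (207,52)). Starting the first squeeze.

```bash
python3 -m handwheel '.05 .5 0 0 0 0 0; .1 1 0 0 0 0 0; .15 1.5 0 0 0 0 0; .2 2 0 0 0 0 0; .25 2.5 0 0 0 0 0; .3 3.0 0 0 0 0 0; .3 3.0 0 0 0 0 0'; python3 -m handwheel '.04 .4 0 0 0 0 0; .08 .8 0 0 0 0 0; .12 1.2 0 0 0 0 0;.12 1.2 0 0 0 0 0'
```

```text
time_s: 2.85
position: [0.5081, 0.1048, 0.0989]
tool_rot: [[0.107, 0.994, 0.002], [0.994, -0.107, -0.001], [-0.0, 0.002, -1.0]]
ft_force: [0.6, -2.9, 2.6]
grip_width: -0.0001
gripper_force: 1.6
time_s: 3.18
position: [0.5092, 0.1165, 0.0986]
tool_rot: [[0.108, 0.994, 0.001], [0.994, -0.108, -0.0], [-0.0, 0.001, -1.0]]
ft_force: [1.2, -3.5, 3.2]
grip_width: 0.0001
gripper_force: 1.6
```

```bash
python3 -m handwheel '.02 .2 0 0 0 0 0; .04 .4 0 0 0 0 0; .04 .4 0 0 0 0 0'; python3 -m handwheel '.02 .15 0 0 0 0 0; .02 .15 0 0 0 0 0';python3 -m handwheel '.02 .15 0 0 0 0 0; .02 .15 0 0 0 0 0'
```

```text
time_s: 3.43
position: [0.5095, 0.1201, 0.0982]
tool_rot: [[0.108, 0.994, 0.001], [0.994, -0.108, -0.001], [-0.0, 0.001, -1.0]]
ft_force: [1.5, -5.0, 2.0]
grip_width: 0.0001
gripper_force: 2.5
time_s: 3.6
position: [0.5097, 0.1213, 0.0981]
tool_rot: [[0.108, 0.994, 0.0], [0.994, -0.108, -0.001], [-0.001, 0.0, -1.0]]
ft_force: [2.6, -5.1, -0.9]
grip_width: -0.0004
gripper_force: 2.9
time_s: 3.77
position: [0.5097, 0.1219, 0.098]
tool_rot: [[0.108, 0.994, -0.0], [0.994, -0.108, -0.003], [-0.003, -0.0, -1.0]]
ft_force: [1.8, -11.9, -0.5]
grip_width: -0.0001
gripper_force: 5.4
```

The stop is reached at y≈0.122. Back to rest, and check the jaw.

```bash
python3 -m handwheel '-.1 -1 0 0 0 0 0; -.2 -2 0 0 0 0 0; -.3 -3 0 0 0 0 0; -.4 -3.9 0 0 0 0 0; -.4 -3.9 0 0 0 0 0; -.4 -3.9 0 0 0 0 0'; python3 - <<'E'
from h import *
d=cam('side','s3.png')['color'];
cv2.imwrite('pics/c3.png',cv2.resize(d[225:345,245:415,::-1],None,fx=4.5,fy=4.5,interpolation=2))
E
```

```text
time_s: 4.27
position: [0.5055, 0.0837, 0.0983]
tool_rot: [[0.109, 0.994, -0.0], [0.994, -0.109, 0.0], [0.0, -0.0, -1.0]]
ft_force: [0.1, 0.7, 0.3]
grip_width: -0.0003
gripper_force: 0.0
```

View pics/c3.png

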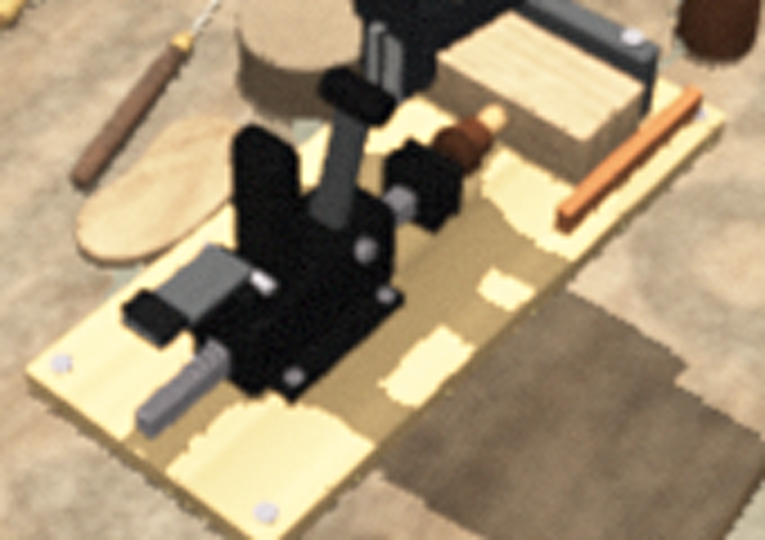

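The jaw has advanced by a tooth pair (jaw head now at crop (425,185)) and the bead is back at rest. Second squeeze.

```bash
python3 -m handwheel '.06 .6 0 0 0 0 0; .12 1.2 0 0 0 0 0; .18 1.8 0 0 0 0 0; .24 2.4 0 0 0 0 0; .3 2.9 0 0 0 0 0; .33 3.2 0 0 0 0 0; .36 3.5 0 0 0 0 0; .36 3.5 0 0 0 0 0'; python3 -m handwheel '.02 .15 0 0 0 0 0; .03 .28 0 0 0 0 0;.03 .28 0 0 0 0 0'; python3 -m handwheel '.01 .07 0 0 0 0 0;.01 .07 0 0 0 0 0'
```

```text
time_s: 4.98
position: [0.5098, 0.1198, 0.0986]
tool_rot: [[0.107, 0.994, 0.002], [0.994, -0.107, -0.001], [-0.001, 0.002, -1.0]]
ft_force: [1.9, -5.5, 1.7]
grip_width: 0.0002
gripper_force: 2.6
time_s: 5.23
position: [0.51, 0.1218, 0.0983]
tool_rot: [[0.107, 0.994, 0.001], [0.994, -0.107, -0.002], [-0.002, 0.001, -1.0]]
ft_force: [2.3, -8.4, 0.2]
grip_width: -0.0002
gripper_force: 4.0
time_s: 5.4
position: [0.51, 0.1219, 0.0983]
tool_rot: [[0.107, 0.994, 0.001], [0.994, -0.107, -0.003], [-0.003, 0.001, -1.0]]
ft_force: [0.9, -12.1, -0.9]
grip_width: -0.0004
gripper_force: 5.9
```

```bash
python3 -m handwheel '-.1 -1 0 0 0 0 0; -.2 -2 0 0 0 0 0; -.3 -3 0 0 0 0 0; -.4 -3.9 0 0 0 0 0; -.4 -3.9 0 0 0 0 0; -.4 -3.9 0 0 0 0 0' | head -2; python3 -m handwheel '.06 .6 0 0 0 0 0; .12 1.2 0 0 0 0 0; .17 1.7 0 0 0 0 0; .2 2 0 0 0 0 0; .2 2 0 0 0 0 0'|sed -n '1,2p;4p'; python3 -m handwheel '.03 .3 0 0 0 0 0; .06 .6 0 0 0 0 0; .06 .6 0 0 0 0 0'|sed -n '1,2p;4p'
```

```text
time_s: 5.9
position: [0.5056, 0.0834, 0.0984]
time_s: 6.32
position: [0.5082, 0.104, 0.0991]
ft_force: [-0.9, -8.0, 6.4]
time_s: 6.57
position: [0.5089, 0.1099, 0.0991]
ft_force: [-0.0, -7.4, 6.6]
```

```bash
python3 -m handwheel '.03 .3 0 0 0 0 0; .03 .3 0 0 0 0 0'|sed -n '1,2p;4p'; python3 -m handwheel '.03 .3 0 0 0 0 0; .03 .3 0 0 0 0 0'|sed -n '1,2p;4p'; python3 -m handwheel '.03 .3 0 0 0 0 0; .03 .3 0 0 0 0 0'|sed -n '1,2p;4p'
```

```text
time_s: 6.73
position: [0.5092, 0.1128, 0.0991]
ft_force: [0.4, -8.4, 7.7]
time_s: 6.9
position: [0.5095, 0.1159, 0.099]
ft_force: [-0.0, -8.3, 5.2]
time_s: 7.07
position: [0.5098, 0.1188, 0.0988]
ft_force: [1.3, -8.4, 3.0]
```

```bash
python3 - <<'E'
from h import *
d=cam('side')['color'];
cv2.imwrite('pics/c4.png',cv2.resize(d[225:345,245:415,::-1],None,fx=4.5,fy=4.5,interpolation=2))
E
```

```text
(no output)
```

View pics/c4.png

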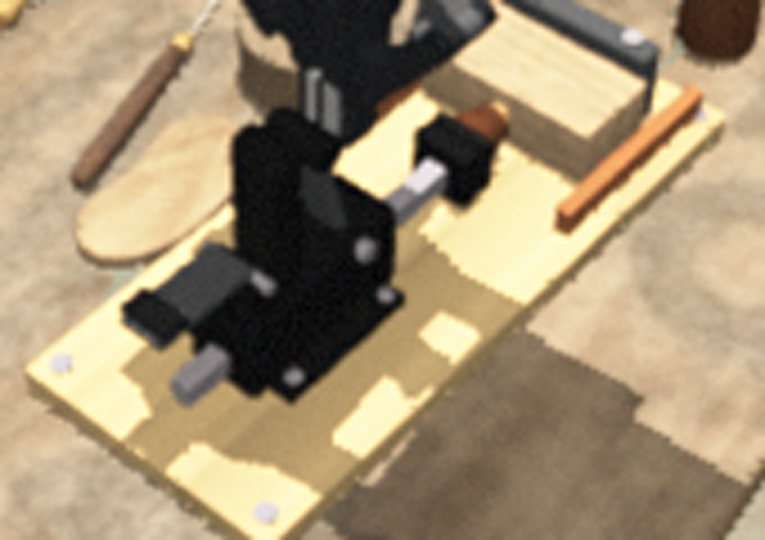

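The knob is still slightly out, with a sliver of peg at (503,108), and the force is steady at 8 N of sliding. I'll finish this squeeze in small steps.

```bash
python3 -m handwheel '.02 .15 0 0 0 0 0; .02 .15 0 0 0 0 0'|sed -n '1,2p;4p'; python3 -m handwheel '.01 .12 0 0 0 0 0; .01 .12 0 0 0 0 0'|sed -n '1,2p;4p'; python3 -m handwheel '.01 .08 0 0 0 0 0; .01 .08 0 0 0 0 0'|sed -n '1,2p;4p'
```

```text
time_s: 7.28
position: [0.51, 0.1202, 0.0987]
ft_force: [1.3, -8.7, 1.5]
time_s: 7.45
position: [0.5101, 0.1213, 0.0985]
ft_force: [2.6, -9.2, 0.6]
time_s: 7.62
position: [0.5101, 0.1218, 0.0985]
ft_force: [1.7, -9.2, 1.0]
```

```bash
python3 -m handwheel '.01 .07 0 0 0 0 0; .01 .07 0 0 0 0 0'|sed -n '1,2p;4p'
```

```text
time_s: 7.78
position: [0.5102, 0.1219, 0.0985]
ft_force: [1.3, -12.9, 0.6]
```

```bash
python3 -m handwheel '-.1 -1 0 0 0 0 0; -.2 -2 0 0 0 0 0; -.3 -3 0 0 0 0 0; -.4 -3.9 0 0 0 0 0; -.4 -3.9 0 0 0 0 0; -.4 -3.9 0 0 0 0 0' | head -2; python3 -m handwheel '.06 .6 0 0 0 0 0; .11 1.1 0 0 0 0 0; .13 1.3 0 0 0 0 0; .13 1.3 0 0 0 0 0'|sed -n '1,2p;4p'; python3 -m handwheel '.01 .15 0 0 0 0 0; .01 .15 0 0 0 0 0'|sed -n '1,2p;4p'; python3 -m handwheel '.01 .15 0 0 0 0 0; .01 .15 0 0 0 0 0'|sed -n '1,2p;4p'; python3 -m handwheel '.01 .15 0 0 0 0 0; .01 .15 0 0 0 0 0'|sed -n '1,2p;4p'
```

```text
time_s: 8.28
position: [0.5055, 0.0836, 0.0983]
time_s: 8.62
position: [0.5073, 0.0974, 0.0988]
ft_force: [-0.1, -5.2, 4.7]
time_s: 8.78
position: [0.5075, 0.0986, 0.0988]
ft_force: [-1.0, -6.3, 4.8]
time_s: 8.95
position: [0.5076, 0.0999, 0.0989]
ft_force: [-0.7, -8.7, 6.7]
time_s: 9.12
position: [0.5078, 0.1011, 0.0991]
ft_force: [-1.2, -8.5, 6.5]
```

```bash
for i in 1; do :; done; python3 -m handwheel '.01 .15 0 0 0 0 0; .01 .15 0 0 0 0 0'|sed -n '2p;4p'; python3 -m handwheel '.01 .15 0 0 0 0 0; .01 .15 0 0 0 0 0'|sed -n '2p;4p'; python3 -m handwheel '.01 .15 0 0 0 0 0; .01 .15 0 0 0 0 0'|sed -n '2p;4p'
```

```text
position: [0.508, 0.1026, 0.0992]
ft_force: [-0.7, -10.0, 8.0]
position: [0.5081, 0.1041, 0.0992]
ft_force: [-0.7, -8.4, 7.4]
position: [0.5083, 0.1057, 0.0991]
ft_force: [-0.6, -8.8, 7.1]
```

```bash
python3 -m handwheel '.01 .15 0 0 0 0 0; .01 .15 0 0 0 0 0'|sed -n '2p;4p'; python3 -m handwheel '.01 .15 0 0 0 0 0; .01 .15 0 0 0 0 0'|sed -n '2p;4p'; python3 -m handwheel '.01 .15 0 0 0 0 0; .01 .15 0 0 0 0 0'|sed -n '2p;4p'
```

```text
position: [0.5084, 0.1073, 0.0991]
ft_force: [0.5, -6.9, 5.6]
position: [0.5085, 0.1087, 0.0991]
ft_force: [0.5, -10.0, 6.1]
position: [0.5086, 0.1099, 0.0992]
ft_force: [0.1, -11.0, 6.9]
```

```bash
python3 -m handwheel '.01 .1 0 0 0 0 0; .01 .1 0 0 0 0 0'|sed -n '2p;4p'; python3 -m handwheel '.01 .1 0 0 0 0 0; .01 .1 0 0 0 0 0'|sed -n '2p;4p'
```

```text
position: [0.5088, 0.1107, 0.0992]
ft_force: [-0.6, -11.5, 7.6]
position: [0.5088, 0.1115, 0.0992]
ft_force: [-0.3, -12.5, 8.3]
```

```bash
python3 - <<'E'
from h import *
for i in range(3):
    d=cam('side')['color'];print(status.observe()['ft_force'])
cv2.imwrite('pics/c5.png',cv2.resize(d[225:345,245:415,::-1],None,fx=4.5,fy=4.5,interpolation=2))
E
```

```text
[ -1.40842445 -12.42747908   7.2630291 ]
[ -0.29362874 -12.57982599   8.64849318]
[ -0.12859656 -13.41682635   7.27898361]
```

View pics/c5.png

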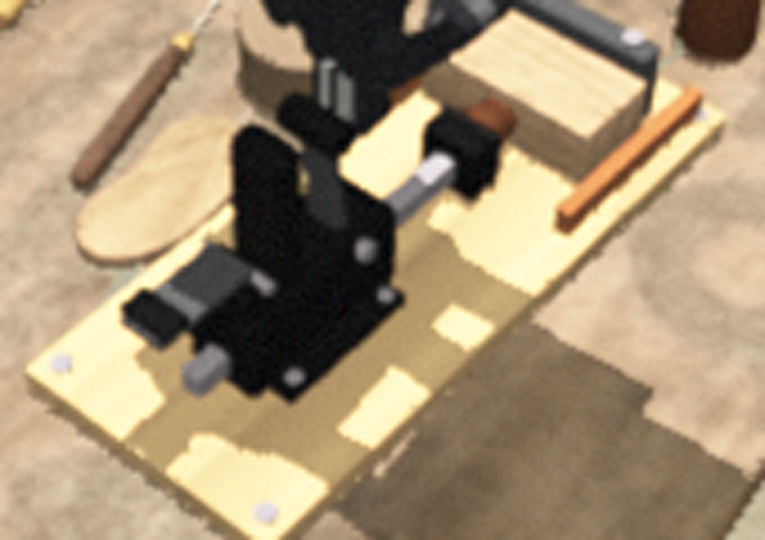

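The peg has disappeared into the block and the force is climbing, so the knob is bottomed. I'll press on to about 16–17 N at the bead.

```bash
python3 -m handwheel '.01 .15 0 0 0 0 0; .01 .15 0 0 0 0 0;.01 .15 0 0 0 0 0'|sed -n '2p;4p'; python3 -m handwheel '.01 .1 0 0 0 0 0; .01 .1 0 0 0 0 0; .01 .1 0 0 0 0 0'|sed -n '2p;4p'; python3 -c "
from h import *
for i in range(3):
    get_image('side');print(status.observe()['ft_force'])"
```

```text
position: [0.509, 0.1127, 0.0993]
ft_force: [-0.6, -14.1, 8.1]
position: [0.5091, 0.1136, 0.0993]
ft_force: [0.4, -15.2, 8.6]
[ -0.70457789 -15.6008319    8.50316054]
[ -1.08275342 -15.15810805   7.29235884]
[ -0.41257884 -14.38748769   6.69976796]
```

```bash
python3 -m handwheel '.01 .16 0 0 0 0 0; .01 .16 0 0 0 0 0; .01 .16 0 0 0 0 0'|sed -n '2p;4p'; python3 -c "
from h import *
for i in range(5):
    get_image('side');print(status.observe()['ft_force'])"
```

```text
position: [0.5092, 0.1149, 0.0992]
ft_force: [-0.0, -16.1, 7.1]
[ -0.15818418 -16.09815507   9.09993687]
[ -0.23252085 -16.78769605   8.29228947]
[ -1.06592476 -16.69952871   7.35355723]
[ -0.04325901 -16.71161728   7.80498846]
[ -0.14118094 -16.36076949   7.60652231]
```

```bash
python3 -m handwheel '.01 .06 0 0 0 0 0; .01 .06 0 0 0 0 0; .01 .06 0 0 0 0 0'|sed -n '2p;4p'; python3 -m handwheel '-.1 -1 0 0 0 0 0; -.2 -2 0 0 0 0 0; -.3 -3 0 0 0 0 0; -.4 -4 0 0 0 0 0; -.4 -4 0 0 0 0 0; -.4 -4 0 0 0 0 0' | sed -n '1,2p;4p'; python3 -m handwheel '0 0 3 0 0 0 0; 0 0 7 0 0 0 0; 0 0 10 0 0 0 0; 0 0 10 0 0 0 0;0 0 10 0 0 0 0' | sed -n '1,2p;4p'
```

```text
position: [0.5093, 0.1154, 0.0992]
ft_force: [-1.2, -17.3, 7.6]
time_s: 12.5
position: [0.5043, 0.077, 0.0982]
ft_force: [0.5, 0.5, 0.0]
time_s: 12.92
position: [0.5048, 0.0776, 0.1995]
ft_force: [-0.8, 0.2, -0.5]
```

```bash
python3 -m handwheel '.4 4 0 0 0 0 0; .8 8 0 0 0 0 0; 1.2 12 0 0 0 0 0; 1.55 14.1 0 0 0 0 0; 1.55 14.1 -3 0 0 0 0; 1.55 14.1 -7 0 0 0 0; 1.55 14.1 -9.5 0 0 0 0; 1.55 14.1 -9.5 0 0 0 0' | sed -n '1,2p;4p'; python3 - <<'E'
from h import *
s=cam('side')['color'][215:345,245:415,::-1];t=cam('top')['color'][200:330,245:415,::-1]
cv2.imwrite('pics/c6.png',cv2.resize(np.hstack([s,t]),None,fx=2.3,fy=2.3,interpolation=2))
E
```

```text
time_s: 13.58
position: [0.5163, 0.2179, 0.097]
ft_force: [-0.3, 0.2, -1.0]
```

View pics/c6.png

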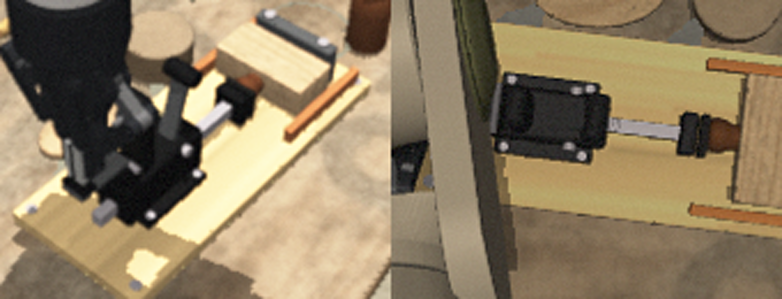

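The fingers stand over the tab pad (left half, about (78,180)) and the knob is flush against the block in both views. Pressing the tab down.

```bash
python3 -m handwheel '.3 0 -.4 0 0 0 0; .3 0 -.8 0 0 0 0; .3 0 -1.2 0 0 0 0; .3 0 -1.2 0 0 0 0' | sed -n '1,2p;4p'; python3 -m handwheel '0 0 -.3 0 0 0 0; 0 0 -.6 0 0 0 0; 0 0 -.6 0 0 0 0' | sed -n '1,2p;4p';  python3 -m handwheel '0 0 -.2 0 0 0 0; 0 0 -.3 0 0 0 0; 0 0 -.3 0 0 0 0' | sed -n '1,2p;4p'
```

```text
time_s: 14.02
position: [0.5229, 0.218, 0.0912]
ft_force: [0.0, -0.0, -0.3]
time_s: 14.27
position: [0.523, 0.2181, 0.0851]
ft_force: [-0.5, 0.3, -0.6]
time_s: 14.52
position: [0.5231, 0.2185, 0.0825]
ft_force: [-0.4, 3.4, 4.7]
```

```bash
python3 -m handwheel '0 0 -.2 0 0 0 0; 0 0 -.4 0 0 0 0; 0 0 -.4 0 0 0 0' | sed -n '1,2p;4p'; python3 -m handwheel '0 0 -.2 0 0 0 0; 0 0 -.3 0 0 0 0; 0 0 -.3 0 0 0 0' | sed -n '1,2p;4p';  python3 -m handwheel '0 0 -.1 0 0 0 0; 0 0 -.2 0 0 0 0; 0 0 -.2 0 0 0 0' | sed -n '1,2p;4p'
```

```text
time_s: 14.77
position: [0.5232, 0.2185, 0.0784]
ft_force: [0.8, 4.2, 5.1]
time_s: 15.02
position: [0.5232, 0.2184, 0.0755]
ft_force: [0.5, 4.6, 5.5]
time_s: 15.27
position: [0.5234, 0.2185, 0.0746]
ft_force: [-1.8, 3.7, 12.7]
```

The tab is at the bottom of its travel; hold it there, then check the jaw.

```bash
python3 -m handwheel '0 0 0 0 0 0 0; 0 0 0 0 0 0 0; 0 0 0 0 0 0 0; 0 0 0 0 0 0 0; 0 0 0 0 0 0 0; 0 0 0 0 0 0 0; 0 0 0 0 0 0 0; 0 0 0 0 0 0 0' | sed -n '1,2p;4p'; python3 -m handwheel '0 0 0 0 0 0 0; 0 0 0 0 0 0 0; 0 0 0 0 0 0 0; 0 0 0 0 0 0 0; 0 0 0 0 0 0 0; 0 0 0 0 0 0 0; 0 0 0 0 0 0 0; 0 0 0 0 0 0 0' | sed -n '1,2p;4p'; python3 - <<'E'
from h import *
s=cam('side')['color'][215:345,245:415,::-1];t=cam('top')['color'][200:330,285:455,::-1]
cv2.imwrite('pics/c7.png',cv2.resize(np.hstack([s,t]),None,fx=2.3,fy=2.3,interpolation=2))
E
```

```text
time_s: 15.93
position: [0.5233, 0.2185, 0.0745]
ft_force: [-1.6, 3.4, 12.7]
time_s: 16.6
position: [0.5234, 0.2185, 0.0745]
ft_force: [-2.5, 4.0, 12.2]
```

View pics/c7.png

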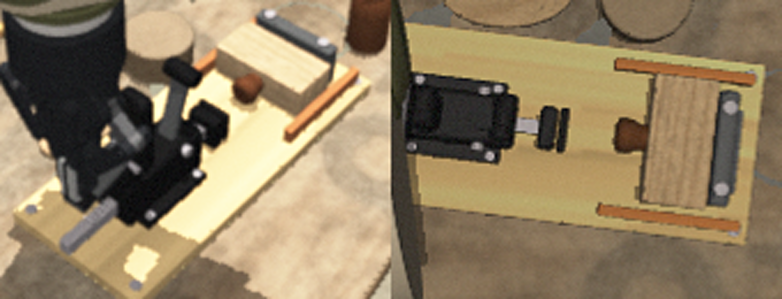

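The jaw is fully back: its pad face is at about column 362, as at the start. The knob's shoulder sits against the block at (648,135). Retreat upwards and hand in.

```bash
python3 -m handwheel '0 0 1 0 0 0 0; 0 0 3 0 0 0 0; 0 0 7 0 0 0 0; 0 0 11 0 0 0 0; 0 0 14 0 0 0 0; 0 0 14 0 0 0 0; 0 0 14 0 0 0 0; 0 0 14 0 0 0 0' | sed -n '1,2p;4p'; python3 -c "
from rig import env
print(env.close_job())"
```

```text
time_s: 17.37
position: [0.5222, 0.2177, 0.2121]
ft_force: [0.3, 0.6, -0.6]
the job is handed in; nothing more can be done
None
```

The job is handed in at about 17 s: the knob is fully home, pressed with an estimated 22–23 N (17.3 N measured at the bead), the jaw has sprung fully back, and the arm has withdrawn clear.

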